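# Clear the model-bridge table into its trays

### The job

Bridge building is over, so clear the kitchen table: put both red weights in the wooden tray, the pliers in the blue tray, and the roll of masking tape and the glue stick in the yellow tray. Set each one down rather than dropping it, so that it ends flat on the tray's floor beside its neighbour: weights and glue stick standing upright, tape and pliers lying flat. Leave the stick bridge and the mug where they are.

Things in the scene. Friction and masses are not known exactly. Their poses are not given: they have to be found in the camera images.
- big_weight: the larger of two dark red painted steel weights: upright cylinder 52 mm in diameter, 40 mm high, with an 18 mm hole down its middle, about 0.6 kg. Starts standing on the table. Origin at the centre of its underside, z up along its axis.
- small_weight: the smaller dark red painted steel weight: upright cylinder 40 mm in diameter, 34 mm high, with an 18 mm hole down its middle, about 0.3 kg. Starts standing. Origin at the centre of its underside, z up along its axis.
- pliers: small long-nose pliers lying flat on the table, closed, rigid: 122 mm long, dark steel jaws towards its +x (tip at x = 61 mm), two blue dipped handles towards -x (ends at x = -61 mm; at most 35 mm wide over both). The steel joint between them is 20 mm wide along y, from x = -12 to 12 mm, 11 mm thick; grip it there, across y, near the balance point. Origin on the underside at the middle of the joint, z up. 0.11 kg.
- tape: roll of beige masking tape lying flat: ring 60 mm in outer diameter, 34 mm hole, 25 mm high, 0.06 kg. Origin at the centre of its underside, z up along its axis.
- glue_stick: capped glue stick standing upright: cylinder 27 mm in diameter, 90 mm high, white and green with orange cap and foot, 0.04 kg. Origin at the centre of its underside, z up along its axis.
- weight_tray: wooden (mid-brown) open tray, outside 128 mm along its x, 168 mm along its y, 40 mm high, walls and floor 4 mm thick (inside 120 x 160 mm); it does not shift on the table. Origin at the centre of its underside, z up, so its inner floor is 4 mm above the origin.
- tool_tray: blue plastic open tray, outside 128 mm along its x, 168 mm along its y, 40 mm high, walls and floor 4 mm thick (inside 120 x 160 mm); it does not shift on the table. Origin at the centre of its underside, z up, so its inner floor is 4 mm above the origin.
- glue_tray: yellow plastic open tray, outside 128 mm along its x, 168 mm along its y, 40 mm high, walls and floor 4 mm thick (inside 120 x 160 mm); it does not shift on the table. Origin at the centre of its underside, z up, so its inner floor is 4 mm above the origin.
- bridge: bystander: light model truss bridge of thin balsa sticks, 60 mm along its x, 240 mm along its y, 45 mm high, loose on the table to the robot's right. Origin at the centre of its underside.
- mug: bystander: blue ceramic mug, 80 mm in diameter at the rim, 90 mm high, handle towards its +y, loose on the table to the robot's left. Origin at the centre of its underside.

How it is judged:
By the outcome, as a careful person would: the job done as asked, in the order asked, and still so for the second after the job is handed in, with the robot touching nothing.
It also fails if it takes over 120 s, if anything falls off the work surface, if the arm or the gripper's body presses on something with over 40 N, if the wrist force passes 120 N, or if a joint passes its speed limit or range.

### The arm

A 6-joint arm with a two-finger parallel gripper is mounted at the origin on the work surface. World frame = base frame: x ahead of the robot, y to its left, z up, the work surface at z = 0. Lengths are in m, angles in rad, forces in N, time in s.
With the tool pointing down it reaches from about 0.35 to 0.85 m from the base axis. Payload 8.1 kg.
Tool frame: the origin (TCP) lies at the centre of the arm's flange, where the gripper is bolted on; the fingertips stand 186 mm ahead of it and the grasp point (between the pads) lies 167 mm ahead of it; z points along the fingers, y is the line along which they close (so a half turn about z gives the same grasp; the last joint's range is limited). The gripper opens to 93 mm and grips with 3 to 60 N. Pads are 15 mm wide; open, the fingers measure 128 mm over their backs; the gripper's body (75 mm by 188 mm) begins 65 mm behind the grasp point.
Start: joints at [1.063, 0.13, 1.488, -0, 1.523, -0.085], TCP at [0.246, 0.547, 0.405] pointing down, gripper open.
Joint ranges: [-2.96, 2.96], [-0.89, 2.26], [0.02, 2.5], [-1.34, 4.48], [0, 2.73], [-2.66, 2.66]. Speed limits (rad/s): [2.39, 2.39, 2.79, 3.14, 3.14, 3.14].

### API

Orientations are given as a rotation vector (axis times angle).
In Python, from plant import robot gives the robot as it stands.
- The arm moves only by the tool apply_moves, never from a script. Its argument "series" is a list of rows, each a list of 2 entries, a list of its own where there are three numbers: the shift along the tool's x, y, z in mm, then the turn, a rotation vector about the tool's x, y, z in rad. A call has 1 to 12 rows; each row shifts and turns the commanded pose from where the row before left it, along the tool's axes as they then stand; what a row does not reach is not made up. A row lasts 1/12 s, in which the tool goes at most 41.7 mm and 7.16 degrees, less where a joint would pass 70% of its speed; a pose out of reach is approached as far as the arm can. A call is refused whole if a number of a shift passes 41.7 or a number of a turn 0.125, either way. A call with a gripper value outside its range is refused whole. "claw" is the opening, from 0 (shut) to 1 (fully open), set as the call begins (left out, the last holds). The fingers move at their own pace and stop on an object; "newtons" is the grip in N (left out, the last holds). Time passes only in rows, so rows that do not move let the fingers close. It gives the time, the measured TCP pose, the force, the opening and the grip force at its end, in the units of the state.
- robot.read_state(): the state, without advancing time (a new reading comes with each control period).
- robot.read_camera(name): name is "side" or "top" or "wrist"; returns (picture, depth): 420x560x3 uint8, blue, green, red; 420x560 float32, m along the optical axis (not along the pixel's ray), 0 where there is no reading.
- robot.calibration(name): a dict with "fx", "fy", "cx", "cy" (pixels), "D" ([k1, k2, p1, p2, k3] as OpenCV has them; the pictures are not rectified), "extrinsics" (4x4, takes a point from world to camera coordinates). Camera axes: x right, y down, z forward; pixel columns grow to the right and rows downward; lengths in m; the calibration is good to about 2 mm. A picture is of the moment at which its call begins: read the wrist's pose just before it. calibration takes no time and is no camera call; for the wrist camera it gives the pose at the moment of the call.
- robot.close_job(): hands the job in; it is judged then, once.
The state is a dict: "t": time; "q": joint angles; "dq": joint speeds; "joint_torque": joint torques, N m; "tool_pos": TCP position; "orientation": TCP orientation; "force": force on the tool from outside, world axes, zero at the start; "wrist_torque": the same for the moment, N m; "opening": finger opening in m; "gripper_force": force on a finger pad.
Only numpy, scipy, OpenCV 4.12 (cv2) and the standard library are available. Lean on these libraries where they do the work, as an engineer would, in place of code of your own. Each camera call takes 0.05 s, during which the arm holds its last target. There are 200 camera calls.

## Working session

There is one attempt and no reset: what is moved stays moved. The work goes in short steps, Python scripts to look and compute and a tool call to move; the robot and the scene stay as the last step left them, time stands still between calls to the robot, and variables do not carry over. Pictures are saved under pics/ and viewed, at most 14 in all, crops included, and the job is handed in when it is done.

Besides the shell and the picture viewer there is one more tool, called after "Emit:" by a JSON object that holds its "op" and its "data", one argument or row to a line. apply_moves: Moves the arm, as the interface text tells. Its arguments: {"type":"object","properties":{"series":{"type":"array"},"claw":{"type":"number"},"newtons":{"type":"number"}},"required":["series"]}

```bash
mkdir -p pics; ls
cat > h.py <<'E'
import numpy as np, cv2
from plant import robot
def rays(c,uv):
    K=np.array([[c['fx'],0,c['cx']],[0,c['fy'],c['cy']],[0,0,1]]);E=np.array(c['extrinsics'])
    p=cv2.undistortPoints(np.float64(uv).reshape(-1,1,2),K,np.array(c['D'],float)).reshape(-1,2)
    d=np.c_[p,np.ones(len(p))]; R,t=E[:3,:3],E[:3,3]
    return -R.T@t, d@R
def plane(c,uv,z):
    o,d=rays(c,uv); return o+d*((z-o[2])/d[:,2])[:,None]
def pts(c,uv,dep):
    o,d=rays(c,uv); uv=np.int32(uv); return o+d*dep[uv[:,1],uv[:,0]][:,None]
E
python3 - <<'E'
from h import *
for n in ["top","side","wrist"]:
    c=robot.calibration(n); im,d=robot.read_camera(n); cv2.imwrite(f'pics/{n}0.png',im)
    np.savez(f'/tmp/{n}0.npz',im=im,d=d); o,_=rays(c,[[0,0]]); print(n,o.round(3),np.array(c['extrinsics']).round(3).tolist(),c['fx'],c['D'],(d>0).mean())
print(robot.read_state())
E
```

```text
pics
top [ 0.275 -0.005  1.198] [[-0.022, -1.0, -0.0, 0.001], [-0.98, 0.021, -0.198, 0.506], [0.198, -0.004, -0.98, 1.12], [0.0, 0.0, 0.0, 1.0]] 425.6666034046798 [0.04551581 0.         0.         0.         0.        ] 0.9959778911564626
side [-0.051 -0.652  0.968] [[0.764, -0.645, 0.009, -0.391], [-0.473, -0.57, -0.672, 0.255], [0.439, 0.509, -0.741, 1.071], [0.0, 0.0, 0.0, 1.0]] 434.42283101473004 [-0.02748504  0.          0.          0.          0.        ] 0.9958886054421768
wrist [0.181 0.576 0.383] [[0.41, 0.912, -0.001, -0.599], [0.882, -0.396, 0.255, -0.03], [0.232, -0.106, -0.967, 0.389], [0.0, 0.0, 0.0, 1.0]] 349.52191347099966 [-0.07627197  0.          0.          0.          0.        ] 0.9960204081632653
{'t': 0.15, 'q': array([ 1.06261072e+00,  1.30997251e-01,  1.48900203e+00,  3.05052067e-05,
        1.52300076e+00, -8.53960693e-02]), 'dq': array([-5.41646711e-05, -1.90687486e-03, -4.44511868e-03,  7.07650424e-04,
        4.02852666e-05,  3.61808827e-04]), 'joint_torque': array([ 5.69652366e-04, -5.60474646e+01, -4.92337060e+01,  7.68017373e-02,
        3.03997553e-02, -8.05368700e-05]), 'tool_pos': array([0.24607455, 0.54703558, 0.40393741]), 'orientation': array([-6.59090628e-01, -3.07122623e+00,  2.09977850e-03]), 'force': array([-0.51064859, -0.29511389, -0.1487733 ]), 'wrist_torque': array([-0.00712944, -0.01156422, -0.01781815]), 'gripper_force': 0.0, 'opening': 0.09304747906863613}
```

View pics/top0.png

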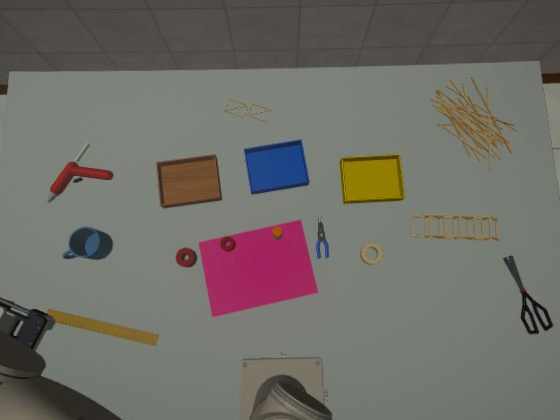

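View pics/side0.png

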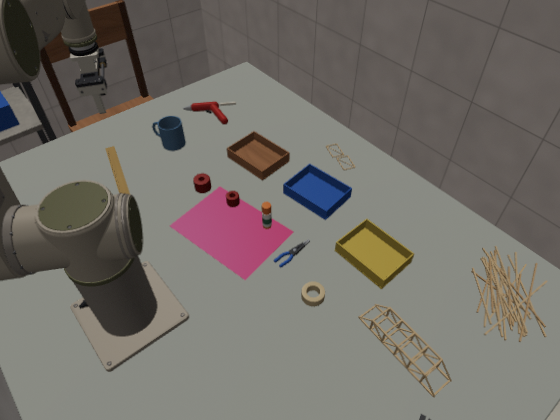

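Top view: big weight about (186,257), small weight (228,243) and glue stick (278,231) on a pink mat, pliers (322,238), tape (371,253). Trays: wooden (189,181), blue (277,167), yellow (372,178). Mug (90,243), bridge (455,227).

```bash
cat > m.py <<'E'
from h import *
T=np.load('/tmp/top0.npz');S=np.load('/tmp/side0.npz');ct=robot.calibration('top');cs=robot.calibration('side')
def cloud(c,D,r):
    u0,v0,u1,v1=r; g=np.stack(np.meshgrid(np.arange(u0,u1),np.arange(v0,v1)),-1).reshape(-1,2)
    return pts(c,g,D['d']),g,D['im'][g[:,1],g[:,0]]
R=dict(big=((170,242,203,273),(190,170,214,195)),small=((217,233,238,252),(224,188,243,210)),glue=((268,220,290,245),(258,198,276,232)),
 pliers=((310,210,334,262),(270,236,314,268)),tape=((357,239,386,267),(298,280,328,307)),
 wood=((150,150,227,212),(220,130,295,180)),blue=((240,135,314,200),(278,162,356,220)),yellow=((335,148,410,208),(330,218,418,288)))
for n,(a,b) in R.items():
    out=[]
    for c,D,r in((ct,T,a),(cs,S,b)):
        p,g,col=cloud(c,D,r); tab=np.percentile(p[:,2],[5,20,50,90,97,99.5]); 
        h=np.percentile(p[:,2],99)
        k=p[:,2]>max(h-.008,.006)
        q=p[k]; rc=cv2.minAreaRect(np.float32(q[:,:2]*1000)); 
        print(n,'zpct',(tab*1000).round(1),'n',k.sum(),'rect',np.round(rc[0]),np.round(rc[1]),round(rc[2],1))
E
python3 m.py
```

```text
big zpct [-3.7 -1.6  1.4 40.2 42.6 46.7] n 245 rect [343. 131.] [301.  50.] 72.9
big zpct [-5.8 -4.   0.5 36.9 38.6 39.8] n 151 rect [ 180. -193.] [1026.   49.] 66.0
small zpct [-3.2000e+00 -8.0000e-01  2.4000e+00  3.5100e+01  3.6900e+01  1.1983e+03] n 124 rect [351.  75.] [220.  36.] 44.3
small zpct [-3.8 -1.6  1.6 32.6 34.4 36.5] n 99 rect [ 179. -243.] [939.  37.] 58.4
glue zpct [-3.1 -1.   1.3 88.4 91.9 93.8] n 78 rect [363.  -8.] [175.  26.] 6.7
glue zpct [-3.9 -2.1  0.7 83.7 89.  90.4] n 67 rect [ 193. -316.] [829.  22.] 52.5
pliers zpct [-3.  -1.1  1.3 10.4 12.9 17.1] n 238 rect [367. -94.] [ 71. 246.] 62.3
pliers zpct [-4.3 -2.6 -0.7  7.7 10.5 12.6] n 199 rect [ 189. -354.] [759.  90.] 44.4
tape zpct [-2.5 -0.4  2.5 26.5 28.4 31. ] n 250 rect [ 330. -147.] [ 57. 303.] 25.0
tape zpct [ -3.3  -1.7   4.5  24.5  26.  925.3] n 293 rect [ 185. -454.] [614.  58.] 45.4
wood zpct [-3.  -0.5  2.8 28.4 39.6 43.3] n 380 rect [454. 184.] [482. 196.] 24.5
wood zpct [-6.1 -3.9 -0.8 28.1 35.9 39.9] n 304 rect [ 343. -181.] [1210.  203.] 59.6
blue zpct [-2.8 -0.3  2.9 24.7 40.1 44.1] n 346 rect [490. -22.] [421. 168.] 8.6
blue zpct [-4.7 -2.4  0.9 28.1 37.5 41.3] n 326 rect [ 297. -256.] [1033.  206.] 37.5
yellow zpct [-2.   0.6  3.7 30.3 41.1 45.3] n 360 rect [ 504. -149.] [197. 503.] 36.4
yellow zpct [-3.7 -1.8  1.1 28.  38.2 41.8] n 463 rect [ 292. -397.] [831. 200.] 23.0
```

```bash
cat >> m.py <<'E'
print('----')
for n,(a,b) in R.items():
    for c,D,r in((ct,T,a),(cs,S,b)):
        p,g,col=cloud(c,D,r); h={'big':.04,'small':.034,'glue':.09,'pliers':.009,'tape':.025}.get(n,.04)
        m=np.zeros((420,560),np.uint8); k=(abs(p[:,2]-h)<(.006 if h<.03 else .012)); 
        if n=='pliers':k=(p[:,2]>.004)&(p[:,2]<.03)
        m[g[k][:,1],g[k][:,0]]=1
        _,L,st,_=cv2.connectedComponentsWithStats(m,connectivity=8); i=1+st[1:,4].argmax()
        k&=(L[g[:,1],g[:,0]]==i); q=plane(c,g[k],h) 
        rc=cv2.minAreaRect(np.float32(q[:,:2]*1000)); print(n,k.sum(),'rect',np.round(rc[0]),np.round(rc[1]),round(rc[2],1),'circ',np.round(cv2.minEnclosingCircle(np.float32(q[:,:2]*1000))[0]))
        if n=='pliers':
            cc=col[k].astype(int); bl=cc[:,0]-cc[:,2]>40; print('blue mean',q[bl].mean(0).round(3),'dark',q[~bl].mean(0).round(3))
E
python3 m.py | sed '1,/----/d'
```

```text
big 266 rect [379. 250.] [51. 50.] 44.9 circ [380. 250.]
big 171 rect [374. 245.] [53. 51.] 50.3 circ [375. 244.]
small 141 rect [415. 138.] [39. 36.] 44.5 circ [415. 138.]
small 122 rect [412. 136.] [47. 36.] 54.1 circ [412. 136.]
glue 82 rect [437.   0.] [26. 25.] 25.3 circ [436.   1.]
glue 74 rect [434.  -2.] [34. 22.] 51.3 circ [433.  -2.]
pliers 282 rect [ 430. -118.] [121.  38.] 10.5 circ [ 429. -118.]
blue mean [ 0.397 -0.123  0.009] dark [ 0.438 -0.123  0.009]
pliers 237 rect [ 430. -122.] [124.  35.] 3.1 circ [ 430. -126.]
blue mean [ 0.395 -0.124  0.009] dark [ 0.441 -0.122  0.009]
tape 260 rect [ 380. -257.] [57. 57.] 42.5 circ [ 381. -257.]
tape 291 rect [ 378. -258.] [60. 58.] 70.4 circ [ 379. -259.]
wood 470 rect [595. 249.] [131. 171.] 6.9 circ [595. 248.]
wood 352 rect [589. 241.] [134. 176.] 7.1 circ [591. 243.]
blue 421 rect [632.  -0.] [132. 168.] 8.5 circ [634.  -1.]
blue 442 rect [626.  -3.] [135. 173.] 8.6 circ [628.  -4.]
yellow 470 rect [ 591. -269.] [131. 169.] 2.1 circ [ 591. -269.]
yellow 595 rect [ 587. -272.] [135. 171.] 2.1 circ [ 587. -271.]
```

Heights from both views agree with the text, so the first move squares the tool (fingers closing along world x) and goes above the weights.

Emit:
{"op": "apply_moves", "data": {
  "series": [
    [[0,0,0],[0,0,0.1148]],
    [[0,0,0],[0,0,0.1148]],
    [[0,0,0],[0,0,0.1148]],
    [[0,0,0],[0,0,0.1148]],
    [[0,0,0],[0,0,0.1148]],
    [[0,0,0],[0,0,0.1148]],
    [[0,0,0],[0,0,0.1148]],
    [[0,0,0],[0,0,0.1148]],
    [[0,0,0],[0,0,0.1148]],
    [[0,0,0],[0,0,0.1148]]
  ]
}}

```text
t: 0.98
tool_pos: [0.2461, 0.5471, 0.4043]
orientation: [2.228, 2.215, -0.001]
force: [-0.1, -0.8, 0.1]
opening: 0.0929
gripper_force: 0.0
```

Emit:
{"op": "apply_moves", "data": {
  "series": [
    [[-35,15,0],[0,0,0]],
    [[-35,15,0],[0,0,0]],
    [[-35,15,0],[0,0,0]],
    [[-35,15,0],[0,0,0]],
    [[-35,15,0],[0,0,0]],
    [[-35,15,0],[0,0,0]],
    [[-35,15,0],[0,0,0]],
    [[-35,15,0],[0,0,0]],
    [[-35,15,0],[0,0,0]],
    [[-35,15,0],[0,0,0]],
    [[0,0,0],[0,0,0]],
    [[0,0,0],[0,0,0]]
  ]
}}

```text
t: 1.98
tool_pos: [0.3968, 0.1955, 0.4046]
orientation: [-2.226, -2.216, 0.0]
force: [0.3, 0.4, 0.3]
opening: 0.093
gripper_force: 0.0
```

```bash
cat >> h.py <<'E'
def tool():
    s=robot.read_state(); R=cv2.Rodrigues(np.array(s['orientation']))[0]; return np.array(s['tool_pos']),R,s
def go(X,Y,Z):   # grasp point target -> shift in tool axes, mm
    p,R,s=tool(); g=p+R[:,2]*.167; return (R.T@(np.array([X,Y,Z])-g)*1000).round(1)
def snap(tag):
    c=robot.calibration('wrist'); im,d=robot.read_camera('wrist'); cv2.imwrite(f'pics/{tag}.png',im); return c,im,d
def found(c,im,d,XY,h,tol=.01,rad=.06,mask=None):
    """centre of the largest patch at height h near XY, ray-cast on that height"""
    g=np.stack(np.meshgrid(np.arange(560),np.arange(420)),-1).reshape(-1,2); p=pts(c,g,d)
    k=(abs(p[:,2]-h)<tol)&(np.hypot(p[:,0]-XY[0],p[:,1]-XY[1])<rad)
    if mask is not None:k&=mask[g[:,1],g[:,0]]
    m=np.zeros((420,560),np.uint8); m[g[k][:,1],g[k][:,0]]=1
    _,L,st,_=cv2.connectedComponentsWithStats(m); i=1+st[1:,4].argmax(); k&=L[g[:,1],g[:,0]]==i
    q=np.float32(plane(c,g[k],h)[:,:2]*1000); z=np.median(p[k][:,2])*1000
    rc=cv2.minAreaRect(q); return np.round(cv2.minEnclosingCircle(q)[0],1),np.round(rc[0],1),np.round(rc[1]),round(rc[2],1),'z',round(float(z),1),int(k.sum())
E
python3 - <<'E'
from h import *
p,R,s=tool(); print(p.round(4),R.round(3).tolist(),s['t'],s['force'].round(1))
c,im,d=snap('w1')
for n,XY,h in(('big',(.38,.25),.04),('small',(.415,.138),.034),('glue',(.436,0),.09)):
    try:print(n,found(c,im,d,XY,h))
    except Exception as e:print(n,e)
try:print('wood',found(c,im,d,(.594,.247),.04,.008,.12))
except Exception as e:print(e)
E
```

```text
[0.3968 0.1955 0.4046] [[0.005, 1.0, -0.0], [1.0, -0.005, -0.0], [-0.0, -0.0, -1.0]] 1.9833 [0.3 0.4 0.3]
big (array([379.3, 254.1]), array([379.1, 254.1]), array([50., 50.]), 89.7, 'z', 39.6, 2007)
small (array([414.1, 142. ]), array([414.5, 142.2]), array([39., 41.]), 9.9, 'z', 33.5, 922)
glue (array([435.7,  12.9]), array([435.8,  17.9]), array([11., 26.]), 89.1, 'z', 85.9, 184)
wood (array([595. , 250.8]), array([594. , 250.8]), array([131., 168.]), 7.1, 'z', 38.9, 3641)
```

View pics/w1.png

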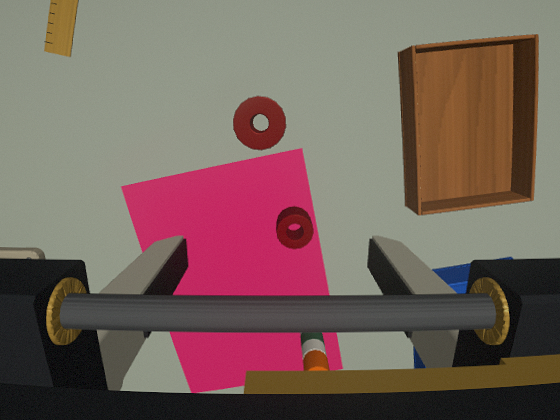

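Wrist view: big weight (260,123), small weight (295,228), wooden tray centre about (470,125), glue stick cut off at (315,355). Heights are confirmed, so I pick the big weight.

Emit:
{"op": "apply_moves", "data": {
  "series": [
    [[28.5,-9,0],[0,0,0]],
    [[28.5,-9,0],[0,0,0]],
    [[0,0,37],[0,0,0]],
    [[0,0,37],[0,0,0]],
    [[0,0,37],[0,0,0]],
    [[0,0,37],[0,0,0]],
    [[0,0,37],[0,0,0]],
    [[0,0,18],[0,0,0]],
    [[0,0,10],[0,0,0]],
    [[0,0,0],[0,0,0]]
  ]
}}

```text
t: 2.87
tool_pos: [0.3763, 0.2547, 0.1893]
orientation: [-2.218, -2.223, 0.007]
force: [-0.7, -0.5, -0.1]
opening: 0.0933
gripper_force: 0.0
```

Emit:
{"op": "apply_moves", "data": {
  "series": [
    [[0,0,0],[0,0,0]],
    [[0,0,0],[0,0,0]],
    [[0,0,0],[0,0,0]],
    [[0,0,0],[0,0,0]],
    [[0,0,0],[0,0,0]],
    [[0,0,0],[0,0,0]],
    [[0,0,0],[0,0,0]],
    [[0,0,0],[0,0,0]]
  ],
  "claw": 0,
  "newtons": 40
}}

```text
t: 3.53
tool_pos: [0.3785, 0.2542, 0.1922]
orientation: [2.221, 2.221, 0.001]
force: [1.2, -0.3, 3.7]
opening: 0.0505
gripper_force: 40.0
```

Emit:
{"op": "apply_moves", "data": {
  "series": [
    [[0,0,-20],[0,0,0]],
    [[0,0,-30],[0,0,0]],
    [[0,0,-30],[0,0,0]],
    [[5.3,30,0],[0,0,0]],
    [[5.3,36,0],[0,0,0]],
    [[5.3,38,0],[0,0,0]],
    [[5.3,38,0],[0,0,0]],
    [[5.3,36,0],[0,0,0]],
    [[5.3,34,0],[0,0,0]],
    [[0,0,0],[0,0,0]],
    [[0,0,0],[0,0,0]]
  ]
}}

```text
t: 4.45
tool_pos: [0.5908, 0.2854, 0.2683]
orientation: [-2.221, -2.219, 0.007]
force: [-0.1, -0.1, -7.1]
opening: 0.0507
gripper_force: 40.0
```

```bash
cat > fl.py <<'E'
from h import *
T=np.load('/tmp/top0.npz');S=np.load('/tmp/side0.npz')
for n,c,D in(('top',robot.calibration('top'),T),('side',robot.calibration('side'),S)):
    g=np.stack(np.meshgrid(np.arange(560),np.arange(420)),-1).reshape(-1,2); p=pts(c,g,D['d'])
    for t,x,y in(('wood',.594,.249),('blue',.631,-.001),('yel',.59,-.269),('table',.5,.12),('table2',.5,-.19),('mat',.36,.06)):
        k=np.hypot(p[:,0]-x,p[:,1]-y)<.03; k&=p[:,2]<.2; print(n,t,(np.median(p[k][:,2])*1000).round(1),k.sum(),end=' | ')
    print()
p,R,s=tool(); print(p.round(4),s['opening'],s['force'].round(1),'to target',go(.5906,.286,.0295))
E
python3 fl.py
```

```text
top wood 3.7 330 | top blue 4.1 318 | top yel 4.4 326 | top table 0.0 339 | top table2 0.4 354 | top mat 0.4 367 | 
side wood 0.2 170 | side blue 2.6 209 | side yel 2.7 297 | side table -1.2 205 | side table2 -0.9 340 | side mat -1.0 247 | 
[0.5908 0.2854 0.2683] 0.050749106011786706 [-0.1 -0.1 -7.1] to target [ 1.1  0.9 71.8]
```

Emit:
{"op": "apply_moves", "data": {
  "series": [
    [[1,1,25],[0,0,0]],
    [[0,0,25],[0,0,0]],
    [[0,0,11],[0,0,0]],
    [[0,0,5],[0,0,0]],
    [[0,0,3],[0,0,0]],
    [[0,0,1],[0,0,0]],
    [[0,0,0],[0,0,0]],
    [[0,0,0],[0,0,0]]
  ]
}}

```text
t: 5.12
tool_pos: [0.5917, 0.2873, 0.2035]
orientation: [2.221, 2.221, 0.004]
force: [0.4, -1.0, -5.1]
opening: 0.0508
gripper_force: 40.0
```

Emit:
{"op": "apply_moves", "data": {
  "series": [
    [[0,0,3],[0,0,0]],
    [[0,0,2],[0,0,0]],
    [[0,0,1],[0,0,0]],
    [[0,0,0],[0,0,0]],
    [[0,0,0],[0,0,0]],
    [[0,0,0],[0,0,0]]
  ]
}}

```text
t: 5.62
tool_pos: [0.5913, 0.2871, 0.1963]
orientation: [2.221, 2.221, 0.001]
force: [-1.5, -1.0, 0.9]
opening: 0.0509
gripper_force: 40.0
```

Emit:
{"op": "apply_moves", "data": {
  "series": [
    [[0,0,0],[0,0,0]],
    [[0,0,0],[0,0,0]],
    [[0,0,0],[0,0,0]],
    [[0,0,0],[0,0,0]],
    [[0,0,-15],[0,0,0]],
    [[0,0,-30],[0,0,0]],
    [[0,0,-35],[0,0,0]],
    [[0,0,-35],[0,0,0]]
  ],
  "claw": 0.7
}}

```text
t: 6.28
tool_pos: [0.5908, 0.2868, 0.3125]
orientation: [-2.221, -2.221, 0.001]
force: [0.4, 0.4, -0.0]
opening: 0.0649
gripper_force: 0.0
```

Emit:
{"op": "apply_moves", "data": {
  "series": [
    [[-24.3,-29.5,0],[0,0,0]],
    [[-24.3,-29.5,0],[0,0,0]],
    [[-24.3,-29.5,0],[0,0,0]],
    [[-24.3,-29.5,0],[0,0,0]],
    [[-24.3,-29.5,0],[0,0,0]],
    [[-24.3,-29.5,0],[0,0,0]],
    [[0,0,30],[0,0,0]],
    [[0,0,0],[0,0,0]],
    [[0,0,0],[0,0,0]]
  ]
}}

```text
t: 7.03
tool_pos: [0.4137, 0.141, 0.281]
orientation: [-2.222, -2.22, 0.001]
force: [0.6, 0.2, 0.2]
opening: 0.065
gripper_force: 0.0
```

Run:
```python
from h import *
c,im,d=snap('w2')
print('small',found(c,im,d,(.4145,.14),.034)); print('big',found(c,im,d,(.591,.287),.044))
p,R,s=tool(); print(p.round(4),s['opening'],s['force'].round(1),'to target',go(.4145,.141,.0225),s['t'])
```

```text
small (array([414.4, 142. ]), array([414.8, 141.8]), array([40., 39.]), 74.5, 'z', 33.5, 2197)
big (array([572.5, 268.8]), array([572.6, 268.5]), array([25., 22.]), 4.8, 'z', 42.9, 1053)
[0.4145 0.1414 0.2815] 0.06466745161838405 [0.5 0.4 0.1] to target [-0.4  0.1 92. ] 7.0833
```

View pics/w2.png

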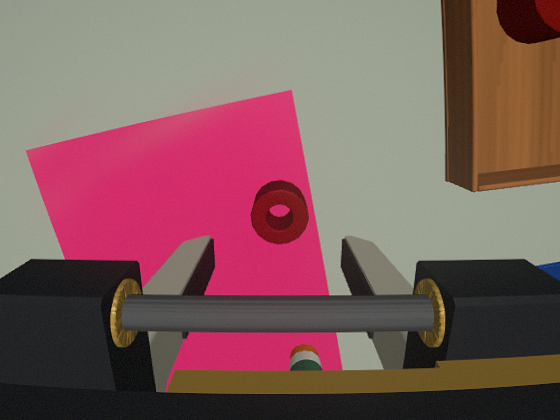

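The small weight at (280,212) lies centred between the fingers, and the big weight stands in the tray at the top right. I descend 92 mm, grip and carry it over.

Emit:
{"op": "apply_moves", "data": {
  "series": [
    [[0,0,35],[0,0,0]],
    [[0,0,30],[0,0,0]],
    [[0,0,18],[0,0,0]],
    [[0,0,8],[0,0,0]],
    [[0,0,0],[0,0,0]],
    [[0,0,0],[0,0,0]]
  ]
}}

```text
t: 7.58
tool_pos: [0.4151, 0.1416, 0.1904]
orientation: [-2.221, -2.222, 0.001]
force: [0.0, -0.3, 0.9]
opening: 0.0651
gripper_force: 0.0
```

Emit:
{"op": "apply_moves", "data": {
  "series": [
    [[0,0,0],[0,0,0]],
    [[0,0,0],[0,0,0]],
    [[0,0,0],[0,0,0]],
    [[0,0,0],[0,0,0]],
    [[0,0,0],[0,0,0]],
    [[0,0,0],[0,0,0]]
  ],
  "claw": 0,
  "newtons": 30
}}

```text
t: 8.08
tool_pos: [0.4145, 0.1413, 0.1905]
orientation: [2.221, 2.221, 0.002]
force: [-1.1, -0.6, 6.1]
opening: 0.0399
gripper_force: 30.0
```

Emit:
{"op": "apply_moves", "data": {
  "series": [
    [[0,0,-20],[0,0,0]],
    [[0,0,-30],[0,0,0]],
    [[0,0,-30],[0,0,0]],
    [[11.5,31,0],[0,0,0]],
    [[11.5,31,0],[0,0,0]],
    [[11.5,31,0],[0,0,0]],
    [[11.5,31,0],[0,0,0]],
    [[11.5,31,0],[0,0,0]],
    [[11.5,31,0],[0,0,0]],
    [[0,0,0],[0,0,0]],
    [[0,0,0],[0,0,0]],
    [[0,0,0],[0,0,0]]
  ]
}}

```text
t: 9.08
tool_pos: [0.5995, 0.21, 0.2684]
orientation: [-2.22, -2.221, 0.004]
force: [-0.7, 0.1, -2.4]
opening: 0.0397
gripper_force: 30.0
```

Emit:
{"op": "apply_moves", "data": {
  "series": [
    [[0,0,25],[0,0,0]],
    [[0,0,25],[0,0,0]],
    [[0,0,12],[0,0,0]],
    [[0,0,6],[0,0,0]],
    [[0,0,3],[0,0,0]],
    [[0,0,1],[0,0,0]],
    [[0,0,0],[0,0,0]],
    [[0,0,0],[0,0,0]],
    [[0,0,0],[0,0,0]]
  ]
}}

```text
t: 9.83
tool_pos: [0.6007, 0.2103, 0.1991]
orientation: [2.221, 2.221, 0.003]
force: [0.8, 0.7, -3.6]
opening: 0.0402
gripper_force: 30.0
```

Emit:
{"op": "apply_moves", "data": {
  "series": [
    [[0,0,2],[0,0,0]],
    [[0,0,1],[0,0,0]],
    [[0,0,1],[0,0,0]],
    [[0,0,0],[0,0,0]],
    [[0,0,0],[0,0,0]],
    [[0,0,0],[0,0,0]]
  ]
}}

```text
t: 10.33
tool_pos: [0.6003, 0.2102, 0.1946]
orientation: [2.221, 2.221, 0.001]
force: [-4.0, -0.4, 5.4]
opening: 0.0399
gripper_force: 30.0
```

Emit:
{"op": "apply_moves", "data": {
  "series": [
    [[0,0,0],[0,0,0]],
    [[0,0,0],[0,0,0]],
    [[0,0,0],[0,0,0]],
    [[0,0,0],[0,0,0]],
    [[0,0,-15],[0,0,0]],
    [[0,0,-30],[0,0,0]],
    [[0,0,-38],[0,0,0]],
    [[0,0,-38],[0,0,0]],
    [[0,0,-38],[0,0,0]],
    [[0,0,-38],[0,0,0]],
    [[0,0,-25],[0,0,0]]
  ],
  "claw": 0.62
}}

```text
t: 11.25
tool_pos: [0.6002, 0.2102, 0.4222]
orientation: [2.219, 2.219, 0.008]
force: [-0.3, 0.2, 1.6]
opening: 0.0579
gripper_force: 0.0
```

Emit:
{"op": "apply_moves", "data": {
  "series": [
    [[-33,-17,0],[0,0,0]],
    [[-33,-17,0],[0,0,0]],
    [[-33,-17,0],[0,0,0]],
    [[-33,-17,0],[0,0,0]],
    [[-33,-17,0],[0,0,0]],
    [[-33,-17,0],[0,0,0]],
    [[-33,-17,0],[0,0,0]],
    [[-33,-17,0],[0,0,0]],
    [[-33,-17,0],[0,0,0]],
    [[-33,-17,0],[0,0,0]]
  ]
}}

```text
t: 12.08
tool_pos: [0.4289, -0.121, 0.4171]
orientation: [2.22, 2.221, 0.001]
force: [-0.0, -0.2, 0.1]
opening: 0.0579
gripper_force: 0.0
```

Emit:
{"op": "apply_moves", "data": {
  "series": [
    [[0,0,0],[0,0,0.1236]],
    [[0,0,0],[0,0,0.1236]],
    [[0,0,0],[0,0,0.1236]],
    [[0,0,0],[0,0,0.1236]],
    [[0,0,0],[0,0,0.1236]],
    [[0,0,0],[0,0,0.1236]],
    [[0,0,0],[0,0,0.1236]],
    [[0,0,0],[0,0,0.1236]],
    [[0,0,0],[0,0,0.1236]],
    [[0,0,0],[0,0,0.1236]],
    [[0,0,0],[0,0,0.1236]],
    [[0,0,0],[0,0,0.1236]]
  ]
}}

```text
t: 13.08
tool_pos: [0.43, -0.1197, 0.417]
orientation: [3.138, 0.128, 0.002]
force: [-0.2, 0.1, 0.2]
opening: 0.0576
gripper_force: 0.0
```

Run:
```python
from h import *
c,im,d=snap('w3')
np.savez('/tmp/w3.npz',im=im,d=d,E=c['extrinsics'])
print('pl',found(c,im,d,(.43,-.12),.009,.005,.075)); print('glue',found(c,im,d,(.436,.002),.09)); 
p,R,s=tool(); print(p.round(4),R.round(3).tolist(),s['opening'],s['force'].round(1),s['t'])
```

```text
pl (array([ 431.3, -121.9]), array([ 431.6, -120.7]), array([121.,  33.]), 4.1, 'z', 9.9, 1521)
glue (array([ 4.373e+02, -3.000e-01]), array([ 4.378e+02, -1.000e-01]), array([27., 28.]), 53.7, 'z', 89.4, 741)
[ 0.43   -0.1198  0.417 ] [[0.997, 0.072, 0.001], [0.072, -0.997, -0.001], [0.001, 0.001, -1.0]] 0.0575886115488597 [ 0.2 -0.5  0.2] 13.1333
```

View pics/w3.png

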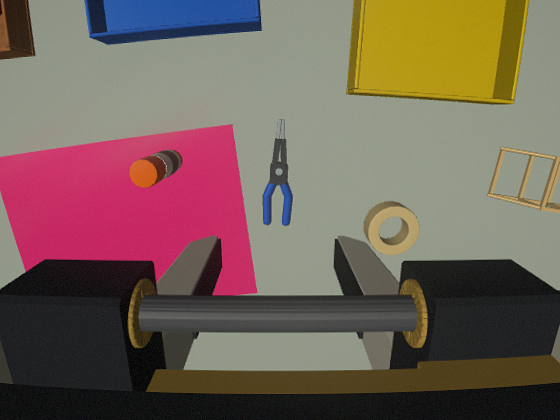

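Pliers joint at (279,172), jaws up, aligned with the tool. Glue stick cap at (144,172), tape (391,228).

Run:
```python
from h import *
c=robot.calibration('wrist'); q=plane(c,[[279,172],[281,120],[277,224]],.009); print(q.round(4))
print(go(.4310,-.1215,.0205), robot.read_state()['t'])
```

```text
[[ 0.4338 -0.1219  0.009 ]
 [ 0.491  -0.1199  0.009 ]
 [ 0.3725 -0.1241  0.009 ]]
[  0.4   1.6 229.5] 13.1333
```

Emit:
{"op": "apply_moves", "data": {
  "series": [
    [[1,2,35],[0,0,0]],
    [[0,0,40],[0,0,0]],
    [[0,0,40],[0,0,0]],
    [[0,0,40],[0,0,0]],
    [[0,0,35],[0,0,0]],
    [[0,0,20],[0,0,0]],
    [[0,0,10],[0,0,0]],
    [[0,0,6],[0,0,0]],
    [[0,0,0],[0,0,0]],
    [[0,0,0],[0,0,0]],
    [[0,0,0],[0,0,0]]
  ]
}}

```text
t: 14.05
tool_pos: [0.4325, -0.1222, 0.1917]
orientation: [3.137, 0.138, 0.005]
force: [0.0, -1.0, 0.9]
opening: 0.0576
gripper_force: 0.0
```

Emit:
{"op": "apply_moves", "data": {
  "series": [
    [[0,0,2],[0,0,0]],
    [[0,0,1],[0,0,0]],
    [[0,0,0],[0,0,0]],
    [[0,0,0],[0,0,0]]
  ]
}}

```text
t: 14.38
tool_pos: [0.4314, -0.1218, 0.187]
orientation: [3.138, 0.138, 0.001]
force: [-0.0, -0.8, 0.7]
opening: 0.0577
gripper_force: 0.0
```

Emit:
{"op": "apply_moves", "data": {
  "series": [
    [[0,0,0],[0,0,0]],
    [[0,0,0],[0,0,0]],
    [[0,0,0],[0,0,0]],
    [[0,0,0],[0,0,0]],
    [[0,0,0],[0,0,0]],
    [[0,0,0],[0,0,0]],
    [[0,0,0],[0,0,0]]
  ],
  "claw": 0,
  "newtons": 25
}}

```text
t: 14.97
tool_pos: [0.4313, -0.1217, 0.1867]
orientation: [-3.138, -0.138, 0.0]
force: [0.1, 0.3, 0.0]
opening: 0.0196
gripper_force: 25.2
```

Emit:
{"op": "apply_moves", "data": {
  "series": [
    [[0,0,-10],[0,0,0]],
    [[0,0,-25],[0,0,0]],
    [[0,0,-35],[0,0,0]],
    [[0,0,-35],[0,0,0]],
    [[0,0,-35],[0,0,0]],
    [[0,0,0],[0,0,0]],
    [[0,0,0],[0,0,0]],
    [[0,0,0],[0,0,0]]
  ]
}}

```text
t: 15.63
tool_pos: [0.4311, -0.1216, 0.3265]
orientation: [-3.139, -0.138, 0.0]
force: [-0.0, 0.4, -1.9]
opening: 0.0201
gripper_force: 25.2
```

Emit:
{"op": "apply_moves", "data": {
  "series": [
    [[35,-17.3,0],[0,0,0]],
    [[35,-17.3,0],[0,0,0]],
    [[35,-17.3,0],[0,0,0]],
    [[35,-17.3,0],[0,0,0]],
    [[35,-17.3,0],[0,0,0]],
    [[35,-17.3,0],[0,0,0]],
    [[0,0,0],[0,0,0]]
  ]
}}

```text
t: 16.22
tool_pos: [0.6342, 0.0037, 0.3211]
orientation: [-3.136, -0.142, 0.009]
force: [0.0, -0.1, -1.9]
opening: 0.0199
gripper_force: 25.2
```

Emit:
{"op": "apply_moves", "data": {
  "series": [
    [[0,0,0],[0,0,-0.1167]],
    [[0,0,0],[0,0,-0.1167]],
    [[0,0,0],[0,0,-0.1167]],
    [[0,0,0],[0,0,-0.1167]],
    [[0,0,0],[0,0,-0.1167]],
    [[0,0,0],[0,0,-0.1167]],
    [[0,0,0],[0,0,-0.1167]],
    [[0,0,0],[0,0,-0.1167]],
    [[0,0,0],[0,0,-0.1167]],
    [[0,0,0],[0,0,-0.1167]],
    [[0,0,0],[0,0,-0.1167]],
    [[0,0,0],[0,0,-0.1167]]
  ]
}}

```text
t: 17.22
tool_pos: [0.6304, -0.0001, 0.3239]
orientation: [-2.303, -2.132, 0.005]
force: [0.1, -0.3, -1.2]
opening: 0.0194
gripper_force: 25.2
```

Emit:
{"op": "apply_moves", "data": {
  "series": [
    [[0,0,0],[0,0,-0.1167]],
    [[0,0,0],[0,0,-0.1167]],
    [[0,0,0],[0,0,0]],
    [[0,0,0],[0,0,0]],
    [[0,0,0],[0,0,0]]
  ]
}}

```text
t: 17.63
tool_pos: [0.631, -0.0, 0.3254]
orientation: [-2.052, -2.377, 0.002]
force: [-0.3, -0.1, -1.4]
opening: 0.0198
gripper_force: 25.2
```

Run:
```python
from h import *
c,im,d=snap('w4')
hs=cv2.cvtColor(im,cv2.COLOR_BGR2HSV); m=(hs[...,0]>100)&(hs[...,0]<125)&(hs[...,1]>120)
print('blue',found(c,im,d,(.631,0),.04,.008,.12,m))
p,R,s=tool(); print(p.round(4),R.round(3).tolist(),s['opening'],s['force'].round(1),s['t'])
```

```text
blue (array([630.9,  18. ]), array([630.8,  18.1]), array([127., 133.]), 8.5, 'z', 39.3, 2839)
[ 0.6311 -0.      0.3257] [[-0.147, 0.989, -0.002], [0.989, 0.147, 0.0], [0.0, -0.002, -1.0]] 0.019842507359184046 [ 0.8  0.4 -1.4] 17.6833
```

View pics/w4.png

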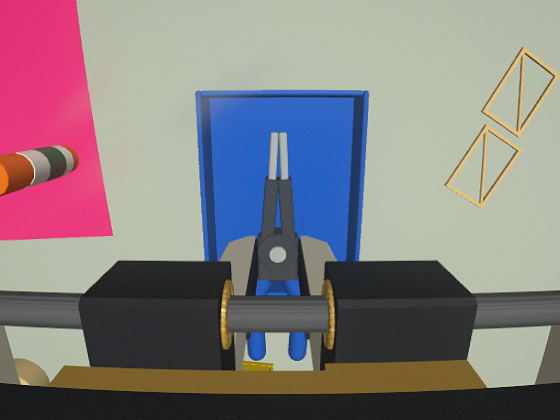

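Pliers hang centred over the blue tray, joint at (278,254), jaws within the far rim at row 92. I lower 132 mm.

Emit:
{"op": "apply_moves", "data": {
  "series": [
    [[0,0,30],[0,0,0]],
    [[0,0,35],[0,0,0]],
    [[0,0,30],[0,0,0]],
    [[0,0,20],[0,0,0]],
    [[0,0,10],[0,0,0]],
    [[0,0,5],[0,0,0]],
    [[0,0,2],[0,0,0]],
    [[0,0,0],[0,0,0]],
    [[0,0,0],[0,0,0]],
    [[0,0,0],[0,0,0]],
    [[0,0,0],[0,0,0]]
  ]
}}

```text
t: 18.6
tool_pos: [0.6321, 0.0, 0.1963]
orientation: [2.047, 2.381, 0.002]
force: [0.9, -0.2, -0.7]
opening: 0.0198
gripper_force: 25.2
```

Emit:
{"op": "apply_moves", "data": {
  "series": [
    [[0,0,1],[0,0,0]],
    [[0,0,0.5],[0,0,0]],
    [[0,0,0.5],[0,0,0]],
    [[0,0,0],[0,0,0]],
    [[0,0,0],[0,0,0]],
    [[0,0,0],[0,0,0]],
    [[0,0,0],[0,0,0]]
  ]
}}

```text
t: 19.18
tool_pos: [0.6315, 0.0001, 0.1927]
orientation: [-2.048, -2.382, 0.0]
force: [0.5, 0.4, -1.1]
opening: 0.0202
gripper_force: 25.2
```

Emit:
{"op": "apply_moves", "data": {
  "series": [
    [[0,0,1],[0,0,0]],
    [[0,0,1],[0,0,0]],
    [[0,0,0],[0,0,0]],
    [[0,0,0],[0,0,0]],
    [[0,0,0],[0,0,0]],
    [[0,0,0],[0,0,0]]
  ]
}}

```text
t: 19.68
tool_pos: [0.6315, 0.0001, 0.1908]
orientation: [2.048, 2.382, 0.0]
force: [-0.3, 0.2, -0.3]
opening: 0.0193
gripper_force: 25.2
```

Emit:
{"op": "apply_moves", "data": {
  "series": [
    [[0,0,0.5],[0,0,0]],
    [[0,0,0],[0,0,0]],
    [[0,0,0],[0,0,0]]
  ]
}}

```text
t: 19.93
tool_pos: [0.6315, 0.0001, 0.1907]
orientation: [2.048, 2.382, 0.0]
force: [-3.1, -0.4, 5.7]
opening: 0.0199
gripper_force: 25.2
```

Emit:
{"op": "apply_moves", "data": {
  "series": [
    [[0,0,0],[0,0,0]],
    [[0,0,0],[0,0,0]],
    [[0,0,0],[0,0,0]],
    [[0,0,0],[0,0,0]],
    [[0,0,-10],[0,0,0]],
    [[0,0,-25],[0,0,0]],
    [[0,0,-35],[0,0,0]],
    [[0,0,-35],[0,0,0]],
    [[0,0,-35],[0,0,0]],
    [[0,0,-30],[0,0,0]]
  ],
  "claw": 0.45
}}

```text
t: 20.77
tool_pos: [0.6312, 0.0001, 0.3634]
orientation: [2.047, 2.382, 0.001]
force: [0.9, -0.2, -0.2]
opening: 0.0417
gripper_force: 0.0
```

Emit:
{"op": "apply_moves", "data": {
  "series": [
    [[-21.6,-28.7,0],[0,0,0]],
    [[-21.6,-28.7,0],[0,0,0]],
    [[-21.6,-28.7,0],[0,0,0]],
    [[-21.6,-28.7,0],[0,0,0]],
    [[-21.6,-28.7,0],[0,0,0]],
    [[-21.6,-28.7,0],[0,0,0]],
    [[-21.6,-28.7,0],[0,0,0]],
    [[-21.6,-28.7,0],[0,0,0]],
    [[-21.6,-28.7,0],[0,0,0]],
    [[-21.6,-28.7,0],[0,0,0]],
    [[0,0,0],[0,0,0]],
    [[0,0,0],[0,0,0]]
  ],
  "claw": 0.95
}}

```text
t: 21.77
tool_pos: [0.3789, -0.2577, 0.3608]
orientation: [2.053, 2.378, -0.0]
force: [0.5, 1.0, 0.1]
opening: 0.0885
gripper_force: 0.0
```

Run:
```python
from h import *
c,im,d=snap('w5')
print('tape',found(c,im,d,(.38,-.256),.025,.007,.05)); print('yel',found(c,im,d,(.59,-.268),.04,.008,.12))
p,R,s=tool(); print(p.round(4),R.round(3).tolist(),s['opening'],s['force'].round(1),s['t'],go(.38,-.256,.02))
t,_=robot.read_camera('top'); cv2.imwrite('pics/top1.png',cv2.resize(t[120:280,140:420],None,fx=2.8,fy=2.8))
```

```text
tape (array([ 379.8, -256.5]), array([ 379.7, -256.7]), array([58., 59.]), 8.4, 'z', 24.6, 2211)
yel (array([ 575.9, -246.5]), array([ 546.4, -223.7]), array([160.,  84.]), 52.4, 'z', 39.1, 1507)
[ 0.3797 -0.2568  0.3606] [[-0.148, 0.989, 0.0], [0.989, 0.148, 0.0], [-0.0, 0.0, -1.0]] 0.08829763546041737 [-0.  -0.1 -0.1] 21.8167 [  0.8   0.3 173.6]
```

View pics/top1.png

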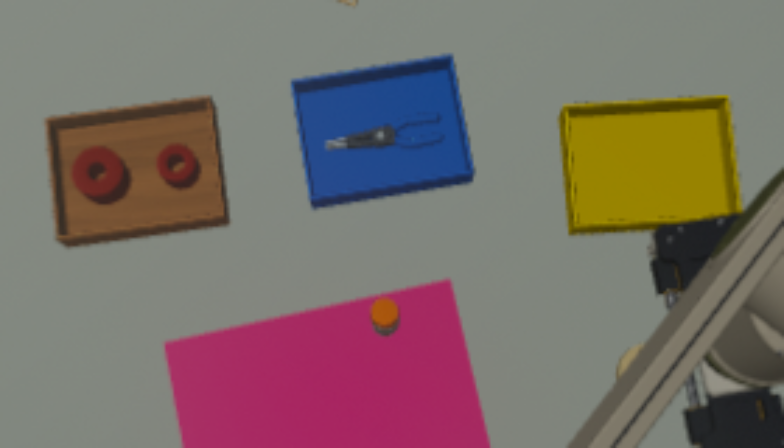

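View pics/w5.png

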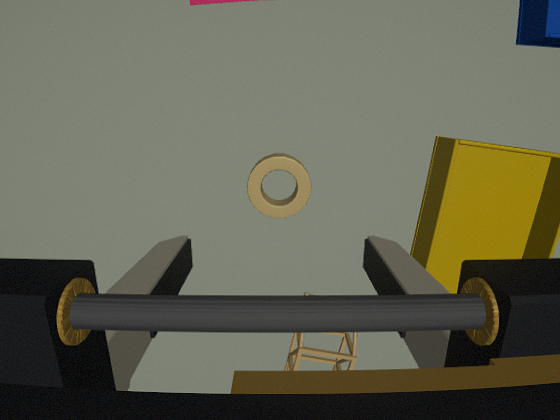

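Top view: both weights stand in the wooden tray, pliers flat in the blue tray. Wrist view: tape centred at (279,186) and clear of the bridge. I pick the tape.

Emit:
{"op": "apply_moves", "data": {
  "series": [
    [[0.5,0,35],[0,0,0]],
    [[0,0,40],[0,0,0]],
    [[0,0,40],[0,0,0]],
    [[0,0,30],[0,0,0]],
    [[0,0,16],[0,0,0]],
    [[0,0,8],[0,0,0]],
    [[0,0,2],[0,0,0]],
    [[0,0,0],[0,0,0]],
    [[0,0,0],[0,0,0]],
    [[0,0,0],[0,0,0]],
    [[0,0,0],[0,0,0]]
  ]
}}

```text
t: 22.78
tool_pos: [0.3808, -0.2566, 0.1907]
orientation: [2.046, 2.38, 0.0]
force: [0.5, -0.2, -1.4]
opening: 0.0882
gripper_force: 0.0
```

Emit:
{"op": "apply_moves", "data": {
  "series": [
    [[0,0,0],[0,0,0]],
    [[0,0,0],[0,0,0]],
    [[0,0,0],[0,0,0]],
    [[0,0,0],[0,0,0]],
    [[0,0,0],[0,0,0]],
    [[0,0,0],[0,0,0]]
  ],
  "claw": 0,
  "newtons": 12
}}

```text
t: 23.28
tool_pos: [0.38, -0.2561, 0.1893]
orientation: [-2.048, -2.382, 0.0]
force: [0.2, 0.4, 0.8]
opening: 0.06
gripper_force: 12.0
```

Emit:
{"op": "apply_moves", "data": {
  "series": [
    [[0,0,-15],[0,0,0]],
    [[0,0,-30],[0,0,0]],
    [[0,0,-35],[0,0,0]],
    [[-0.9,35.1,0],[0,0,0]],
    [[-0.9,35.1,0],[0,0,0]],
    [[-0.9,35.1,0],[0,0,0]],
    [[-0.9,35.1,0],[0,0,0]],
    [[-0.9,35.1,0],[0,0,0]],
    [[-0.9,35.1,0],[0,0,0]],
    [[0,0,0],[0,0,0.113]],
    [[0,0,0],[0,0,0]],
    [[0,0,0],[0,0,0]]
  ]
}}

```text
t: 24.28
tool_pos: [0.5888, -0.2296, 0.2683]
orientation: [-2.175, -2.265, 0.001]
force: [0.1, -0.4, -0.7]
opening: 0.0599
gripper_force: 12.0
```

Emit:
{"op": "apply_moves", "data": {
  "series": [
    [[0,0,20],[0,0,0]],
    [[0,0,25],[0,0,0]],
    [[0,0,15],[0,0,0]],
    [[0,0,8],[0,0,0]],
    [[0,0,3],[0,0,0]],
    [[0,0,1],[0,0,0]],
    [[0,0,0],[0,0,0]],
    [[0,0,0],[0,0,0]],
    [[0,0,0],[0,0,0]],
    [[0,0,0],[0,0,0]]
  ]
}}

```text
t: 25.12
tool_pos: [0.5895, -0.23, 0.1984]
orientation: [2.178, 2.262, 0.001]
force: [0.2, 0.0, 0.0]
opening: 0.06
gripper_force: 12.0
```

Target height is 0.193, so 5 mm to go, the last bit slowly.

Emit:
{"op": "apply_moves", "data": {
  "series": [
    [[0,0,2],[0,0,0]],
    [[0,0,1],[0,0,0]],
    [[0,0,1],[0,0,0]],
    [[0,0,0.5],[0,0,0]],
    [[0,0,0.5],[0,0,0]],
    [[0,0,0],[0,0,0]],
    [[0,0,0],[0,0,0]],
    [[0,0,0],[0,0,0]],
    [[0,0,0],[0,0,0]]
  ]
}}

```text
t: 25.87
tool_pos: [0.5891, -0.2298, 0.1933]
orientation: [-2.179, -2.263, 0.0]
force: [-4.4, 2.4, 9.0]
opening: 0.0601
gripper_force: 12.0
```

Emit:
{"op": "apply_moves", "data": {
  "series": [
    [[0,0,0],[0,0,0]],
    [[0,0,0],[0,0,0]],
    [[0,0,0],[0,0,0]],
    [[0,0,0],[0,0,0]],
    [[0,0,-10],[0,0,0]],
    [[0,0,-20],[0,0,0]],
    [[0,0,-35],[0,0,0]],
    [[0,0,-35],[0,0,0]],
    [[0,0,-35],[0,0,0]],
    [[0,0,-35],[0,0,0]]
  ],
  "claw": 0.73
}}

```text
t: 26.7
tool_pos: [0.5888, -0.2297, 0.3646]
orientation: [2.179, 2.263, 0.0]
force: [0.6, -0.1, 0.9]
opening: 0.0677
gripper_force: 0.0
```

Emit:
{"op": "apply_moves", "data": {
  "series": [
    [[29.6,-17.9,0],[0,0,0]],
    [[29.6,-17.9,0],[0,0,0]],
    [[29.6,-17.9,0],[0,0,0]],
    [[29.6,-17.9,0],[0,0,0]],
    [[29.6,-17.9,0],[0,0,0]],
    [[29.6,-17.9,0],[0,0,0]],
    [[29.6,-17.9,0],[0,0,0]],
    [[29.6,-17.9,0],[0,0,0]],
    [[0,0,0],[0,0,0]],
    [[0,0,0],[0,0,0]],
    [[0,0,0],[0,0,0]]
  ]
}}

```text
t: 27.62
tool_pos: [0.4373, 0.0013, 0.3631]
orientation: [2.177, 2.262, 0.001]
force: [0.2, 0.6, -0.7]
opening: 0.0676
gripper_force: 0.0
```

Run:
```python
from h import *
c,im,d=snap('w6')
print('glue',found(c,im,d,(.437,.0),.09))
p,R,s=tool(); print(p.round(4),s['opening'],s['force'].round(1),s['t'],go(.437,.0,.052))
t,_=robot.read_camera('top'); cv2.imwrite('pics/top2.png',cv2.resize(t[120:280,240:520],None,fx=2.8,fy=2.8))
```

```text
glue (array([436.8,   3.2]), array([436.5,   3.5]), array([26., 27.]), 2.2, 'z', 89.6, 997)
[0.4375 0.0009 0.3629] 0.06796617206118116 [-0.2 -0.6 -0.9] 27.6667 [ -0.7  -0.9 143.9]
```

View pics/w6.png

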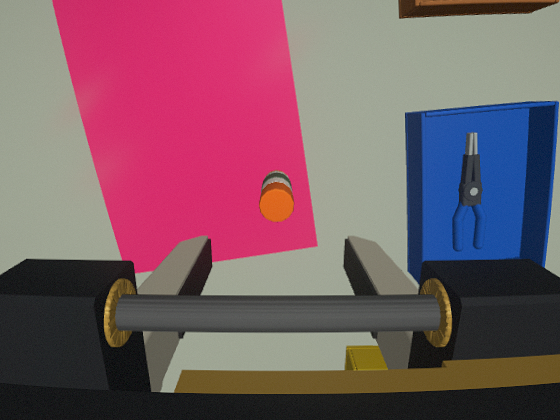

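View pics/top2.png

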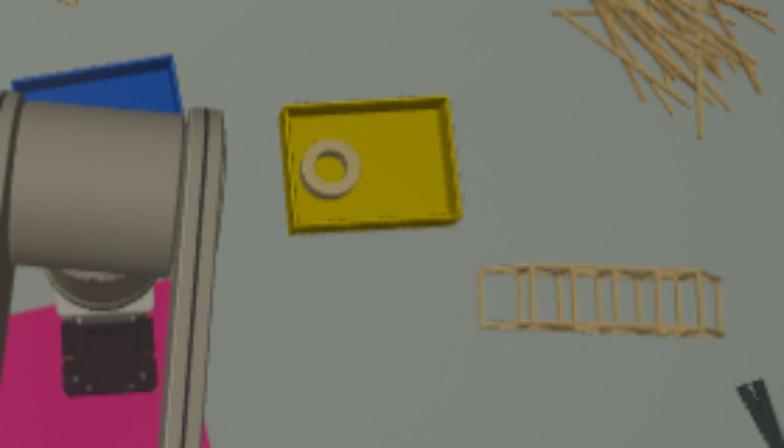

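The glue stick's cap is centred between the fingers at (277,203), the tape lies flat in the yellow tray, and the bridge is undisturbed.

Emit:
{"op": "apply_moves", "data": {
  "series": [
    [[0,0,30],[0,0,0]],
    [[0,0,40],[0,0,0]],
    [[0,0,40],[0,0,0]],
    [[0,0,20],[0,0,0]],
    [[0,0,10],[0,0,0]],
    [[0,0,3],[0,0,0]],
    [[0,0,0],[0,0,0]],
    [[0,0,0],[0,0,0]],
    [[0,0,0],[0,0,0]],
    [[0,0,0],[0,0,0]]
  ]
}}

```text
t: 28.55
tool_pos: [0.4381, 0.0013, 0.221]
orientation: [2.178, 2.261, 0.003]
force: [-0.2, 0.1, 0.3]
opening: 0.0678
gripper_force: 0.0
```

Emit:
{"op": "apply_moves", "data": {
  "series": [
    [[0,0,0],[0,0,0]],
    [[0,0,0],[0,0,0]],
    [[0,0,0],[0,0,0]],
    [[0,0,0],[0,0,0]],
    [[0,0,0],[0,0,0]],
    [[0,0,0],[0,0,0]],
    [[0,0,0],[0,0,0]]
  ],
  "claw": 0,
  "newtons": 10
}}

```text
t: 29.13
tool_pos: [0.437, 0.0014, 0.2192]
orientation: [-2.179, -2.263, 0.0]
force: [-0.3, -1.1, -0.7]
opening: 0.027
gripper_force: 10.0
```

Emit:
{"op": "apply_moves", "data": {
  "series": [
    [[0,0,-20],[0,0,0]],
    [[0,0,-35],[0,0,0]],
    [[0,0,-35],[0,0,0]],
    [[0,0,0],[0,0,0]]
  ]
}}

```text
t: 29.47
tool_pos: [0.4394, 0.0012, 0.3164]
orientation: [2.174, 2.257, 0.01]
force: [0.4, 0.2, 0.7]
opening: 0.0267
gripper_force: 10.0
```

Emit:
{"op": "apply_moves", "data": {
  "series": [
    [[-31.4,14.3,0],[0,0,0]],
    [[-31.4,14.3,0],[0,0,0]],
    [[-31.4,14.3,0],[0,0,0]],
    [[-31.4,14.3,0],[0,0,0]],
    [[-31.4,14.3,0],[0,0,0]],
    [[-31.4,14.3,0],[0,0,0]],
    [[-31.4,14.3,0],[0,0,0]],
    [[-31.4,14.3,0],[0,0,0]],
    [[-31.4,14.3,0],[0,0,0]],
    [[-31.4,14.3,0],[0,0,0]],
    [[0,0,0],[0,0,0]],
    [[0,0,0],[0,0,0]]
  ]
}}

```text
t: 30.47
tool_pos: [0.5918, -0.3086, 0.3075]
orientation: [-2.18, -2.259, 0.001]
force: [-0.4, 1.8, -0.4]
opening: 0.0266
gripper_force: 10.0
```

Emit:
{"op": "apply_moves", "data": {
  "series": [
    [[0,0,20],[0,0,0]],
    [[0,0,30],[0,0,0]],
    [[0,0,18],[0,0,0]],
    [[0,0,8],[0,0,0]],
    [[0,0,4],[0,0,0]],
    [[0,0,2],[0,0,0]],
    [[0,0,0],[0,0,0]],
    [[0,0,0],[0,0,0]],
    [[0,0,0],[0,0,0]],
    [[0,0,0],[0,0,0]]
  ]
}}

```text
t: 31.3
tool_pos: [0.5922, -0.3072, 0.2286]
orientation: [2.178, 2.261, 0.001]
force: [-0.0, -0.5, -1.1]
opening: 0.0269
gripper_force: 10.0
```

Emit:
{"op": "apply_moves", "data": {
  "series": [
    [[0,0,2],[0,0,0]],
    [[0,0,1],[0,0,0]],
    [[0,0,1],[0,0,0]],
    [[0,0,0.5],[0,0,0]],
    [[0,0,0.3],[0,0,0]],
    [[0,0,0],[0,0,0]],
    [[0,0,0],[0,0,0]],
    [[0,0,0],[0,0,0]],
    [[0,0,0],[0,0,0]]
  ]
}}

```text
t: 32.05
tool_pos: [0.5918, -0.307, 0.2232]
orientation: [2.179, 2.263, -0.0]
force: [-3.4, 0.4, 5.6]
opening: 0.027
gripper_force: 10.0
```

Emit:
{"op": "apply_moves", "data": {
  "series": [
    [[0,0,0],[0,0,0]],
    [[0,0,0],[0,0,0]],
    [[0,0,0],[0,0,0]],
    [[0,0,0],[0,0,0]],
    [[0,0,-10],[0,0,0]],
    [[0,0,-20],[0,0,0]],
    [[0,0,-35],[0,0,0]],
    [[0,0,-35],[0,0,0]],
    [[0,0,-35],[0,0,0]],
    [[0,0,-35],[0,0,0]]
  ],
  "claw": 0.55
}}

```text
t: 32.88
tool_pos: [0.5915, -0.3068, 0.3949]
orientation: [2.179, 2.263, 0.0]
force: [1.6, 0.9, -0.5]
opening: 0.0514
gripper_force: 0.0
```

Emit:
{"op": "apply_moves", "data": {
  "series": [
    [[20,-30,0],[0,0,0]],
    [[20,-30,0],[0,0,0]],
    [[20,-30,0],[0,0,0]],
    [[20,-30,0],[0,0,0]],
    [[20,-30,0],[0,0,0]],
    [[20,-30,0],[0,0,0]],
    [[0,0,0],[0,0,0]],
    [[0,0,0],[0,0,0]],
    [[0,0,0],[0,0,0]],
    [[0,0,0],[0,0,0]]
  ]
}}

```text
t: 33.72
tool_pos: [0.4082, -0.1944, 0.3934]
orientation: [2.178, 2.261, 0.001]
force: [0.4, -0.2, -0.6]
opening: 0.0511
gripper_force: 0.0
```

Run:
```python
from h import *
for n in('top','side'):
    t,_=robot.read_camera(n); cv2.imwrite(f'pics/{n}3.png',t)
_,_,s=tool();print(s['tool_pos'],s['t'],s['force'].round(1))
```

```text
[ 0.40821287 -0.19440967  0.39278116] 33.8167 [ 0.6  0.  -0.2]
```

View pics/top3.png

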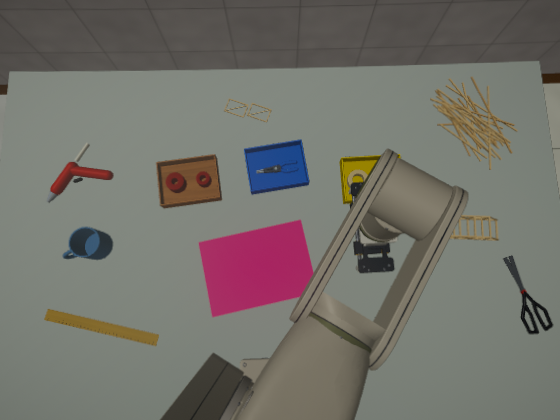

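View pics/side3.png

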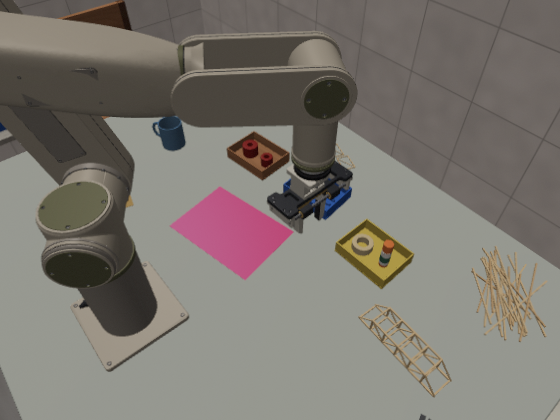

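The side view shows the glue stick upright at (386,252) beside the flat tape (362,244). Both weights stand at (250,149) and (267,159). The top view shows the pliers flat at (277,169), and the mug and bridge are in place.

```bash
python3 -c "
from plant import robot
print(robot.close_job())"
```

```text
the job is handed in; nothing more can be done
None
```

The job is handed in after about 34 s of robot time: the last pictures show both weights upright in the wooden tray, the pliers flat in the blue tray, and the tape flat beside the upright glue stick in the yellow tray, with the bridge and mug where they were.

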